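# Shut down the wood-turning station

## Task

Shut the turning station down from the four loose push-button boxes on the bench, in this order: press the lathe's big mushroom button, then the dust extractor's square key, then the air cleaner's small round button. Push each lightly with the fingertips until it is fully down, where it stays. Do not press the long start bar, and do not pick up, shift or tip the boxes or anything else on the bench.

Things in the scene. Friction and masses are not known exactly. Their poses are not given: they have to be found in the camera images.
- box_mushroom: Dark steel push-button box standing loose on the bench, 80 (x) x 100 (y) x 50 mm high, 0.6 to 1.1 kg; origin at the centre of its underside, z up. All four boxes are alike; this one carries the lathe's stop button: a round mushroom head of 42 mm diameter on a thinner stem, off-white plastic, centred on the box top; the cap's flat top is 80 mm above the bench while it is up.
- mushroom_top (a point): Centre of the top face of that mushroom cap; moves down with it. A push of 6 to 12 N sends any cap to the bottom; more than 25 N of robot force on any box with its cap is too hard.
- mushroom (a joint): How far the plunger under the cap is pushed down, in m: 0 up, 0.010 at the bottom. It moves straight down at about 3 N, has no return spring and stays where left. The cap rides on it on a spring (2.5 N per mm, 6 mm at most), so it sinks about 1.2 mm before the plunger moves, yields softly at the bottom and rises 1.2 mm on release. Down means beyond 0.0065.
- box_square_key: Dark steel push-button box standing loose on the bench, 80 (x) x 100 (y) x 50 mm high, 0.6 to 1.1 kg; origin at the centre of its underside, z up. All four boxes are alike; this one carries the dust extractor's off key: a square cap, 26 x 26 mm, off-white plastic, centred on the box top; the cap's flat top is 70 mm above the bench while it is up.
- square_key_top (a point): Centre of the top face of that square key cap; moves down with it.
- square_key (a joint): How far the plunger under the cap is pushed down, in m: 0 up, 0.010 at the bottom. It moves straight down at about 3 N, has no return spring and stays where left. The cap rides on it on a spring (2.5 N per mm, 6 mm at most), so it sinks about 1.2 mm before the plunger moves, yields softly at the bottom and rises 1.2 mm on release. Down means beyond 0.0065.
- box_small_round: Dark steel push-button box standing loose on the bench, 80 (x) x 100 (y) x 50 mm high, 0.6 to 1.1 kg; origin at the centre of its underside, z up. All four boxes are alike; this one carries the air cleaner's off button: a small round cap of 16 mm diameter, off-white plastic, centred on the box top; the cap's flat top is 70 mm above the bench while it is up.
- small_round_top (a point): Centre of the top face of that small round cap; moves down with it.
- small_round (a joint): How far the plunger under the cap is pushed down, in m: 0 up, 0.010 at the bottom. It moves straight down at about 3 N, has no return spring and stays where left. The cap rides on it on a spring (2.5 N per mm, 6 mm at most), so it sinks about 1.2 mm before the plunger moves, yields softly at the bottom and rises 1.2 mm on release. Down means beyond 0.0065.
- box_long_bar: Dark steel push-button box standing loose on the bench, 80 (x) x 100 (y) x 50 mm high, 0.6 to 1.1 kg; origin at the centre of its underside, z up. All four boxes are alike; this one carries the lathe's start bar, NOT to be pressed: a long bar cap, 18 (x) x 64 (y) mm, off-white plastic, centred on the box top; the cap's flat top is 70 mm above the bench while it is up.
- long_bar_top (a point): Centre of the top face of that long bar cap; moves down with it.
- long_bar (a joint): How far the plunger under the cap is pushed down, in m: 0 up, 0.010 at the bottom. It moves straight down at about 3 N, has no return spring and stays where left. The cap rides on it on a spring (2.5 N per mm, 6 mm at most), so it sinks about 1.2 mm before the plunger moves, yields softly at the bottom and rises 1.2 mm on release. Down means beyond 0.0065.
- chuck: Bystander, to be left alone: steel four-jaw lathe chuck lying face up, 76 mm diameter, 60 mm high; origin at the centre of its underside.
- finial: Bystander, to be left alone: small turned wooden finial standing upright, 42 mm diameter foot, 92 mm high; origin at the centre of its underside.
- bowl: Bystander, to be left alone: turned wooden bowl, 100 mm diameter, 45 mm high; origin at the centre of its underside.
- glue: Bystander, to be left alone: upright yellow glue bottle, 44 mm diameter, 120 mm high; origin at the centre of its underside.
- mug: Bystander, to be left alone: blue mug, 76 mm diameter, 90 mm high; origin at the centre of its underside.
- tape: Bystander, to be left alone: roll of paper tape lying flat, 90 mm diameter, 25 mm high; origin at the centre of its underside.
- sanding_block: Bystander, to be left alone: cork sanding block, 50 x 100 x 35 mm; origin at the centre of its underside.
Not all that is in view belongs to the job. What is shaped like the box_small_round but yellow is not meant. Leave any red look-alike of the box_square_key alone.

How it is judged (in metres and radians):
On the way, in this order (a step that is already met when the one before it is completed fails the run):
1. the mushroom button is down (value of joint mushroom above 0.0065 m), for 0.2 s.
2. the square key is down (value of joint square_key above 0.0065 m), for 0.2 s.
3. the small round button is down (value of joint small_round above 0.0065 m), for 0.2 s.
At the end, for the whole second after the job is handed in: Mushroom, square key and small round button are all pushed down beyond 6.5 of their 10 mm, the long bar is less than 3 mm down, the four boxes stand upright (0.12 rad) and at rest within 20 mm of where they stood, and every other thing is within 20 mm of its start (value of joint each of mushroom, square_key, small_round above 0.0065 m and value of joint long_bar below 0.003 m and distance of each of box_mushroom, box_square_key, box_small_round, box_long_bar, chuck, finial, bowl, glue, mug, tape, sanding_block from where it was at the start of the episode below 0.02 m and angle between each of box_mushroom, box_square_key, box_small_round, box_long_bar's own z axis and vertical below 0.12 rad and linear speed of each of box_mushroom, box_square_key, box_small_round, box_long_bar below 0.02 m/s); the robot touches nothing.
It fails at once if a later control is pushed (more than 3 mm) before the one ahead of it is down ((value of joint square_key above 0.003 m and value of joint mushroom below 0.0065 m) or (value of joint small_round above 0.003 m and value of joint square_key below 0.0065 m)).
It fails at once if the long start bar is pushed (more than 3 mm) (value of joint long_bar above 0.003 m).
It fails at once if a control box is pushed harder than 25 N (contact force between any of the fingers, the arm and box_mushroom above 25 N or contact force between any of the fingers, the arm and box_square_key above 25 N or contact force between any of the fingers, the arm and box_small_round above 25 N or contact force between any of the fingers, the arm and box_long_bar above 25 N).
It fails at once if a control box is shifted more than 20 mm, lifted 8 mm or tipped 0.12 rad (distance of any of box_mushroom, box_square_key, box_small_round, box_long_bar from where it was at the start of the episode above 0.02 m or height (world z) of any of box_mushroom, box_square_key, box_small_round, box_long_bar above 0.008 m or angle between any of box_mushroom, box_square_key, box_small_round, box_long_bar's own z axis and vertical above 0.12 rad).
It fails at once if another thing on the bench is moved more than 20 mm, lifted or tipped (distance of any of chuck, finial, bowl, glue, mug, tape, sanding_block from where it was at the start of the episode above 0.02 m or angle between any of chuck, finial, bowl, glue, mug, tape, sanding_block's own z axis and vertical above 0.25 rad).
It also fails if it takes over 48 s, if anything falls off the work surface, if the arm or the gripper's body presses on something with over 40 N, if the wrist force passes 120 N, or if a joint passes its speed limit or range.

## Robot

A 6-joint arm with a two-finger parallel gripper is mounted at the origin on the work surface. World frame = base frame: x ahead of the robot, y to its left, z up, the work surface at z = 0. Lengths are in mm, angles in rad, forces in N, time in s.
With the tool pointing down it reaches from about 325 to 900 mm from the base axis. Payload 6.1 kg.
Tool frame: the origin (TCP) lies between the finger pads; the fingertips stand 22 mm ahead of it and the grasp point (between the pads) lies 3 mm ahead of it; z points along the fingers, x is the direction in which the jaws open and shut, and the axes are right-handed (so a half turn about z gives the same grasp; the last joint's range is limited). The gripper opens to 85 mm and grips with 20 to 120 N. Pads are 22 mm wide; open, the fingers measure 114 mm over their backs; the gripper's body (76 mm by 85 mm) begins 54 mm behind the grasp point. The pads swing forward as they close: fully open they stand 13 mm farther back than shut.
Start: joints at [-1.424, 0.22, 1.526, -0, 1.395, -0.126], TCP at [168.386, -601.882, 253.3] pointing down, gripper open.
Joint ranges: [-2.98, 2.98], [-0.91, 2.08], [0.09, 2.57], [-1.24, 4.39], [0.2, 2.65], [-2.68, 2.68]. Speed limits (rad/s): [2.57, 2.57, 3.01, 3.14, 3.14, 3.14].

## Interface

Orientations are given as a unit quaternion [w, x, y, z].
In Python, from bench import env gives the robot as it stands. The module is installed in compiled form; this text tells all that it offers.
- The arm moves only by the shell command python3 -m crank 'ROWS' [FORCE]. ROWS is JSON, one flat list of numbers, 5 for each row, row after row: the opening, from 0 (shut) to 1 (fully open), then the shift along the tool's x, y, z in m, then the turn about the tool's z in degrees. In form: [fingers, tx, ty, tz, twist, fingers, tx, ty, tz, twist, ...]. A call has 1 to 20 rows; each row is the pose to reach, as a shift and turn from the pose measured when the call began, along the tool's axes at that moment; what a row does not reach only later rows make up. A row lasts 1/10 s, in which the tool goes at most 50 mm and 8.59 degrees, less where a joint would pass 70% of its speed; a pose out of reach is approached as far as the arm can. A call with a gripper value outside its range is refused whole. The fingers move at their own pace and stop on an object; FORCE is the grip in N (left out, the last holds). Time passes only in rows, so rows that repeat a pose let the fingers close. It gives the time, the measured TCP pose, the force and the opening at its end, in the units of the state.
- env.read_state(): the state, without advancing time (a new reading comes with each control period).
- env.camera(name): name is "side" or "top"; returns a dict with "img" (384x512x3 uint8, blue, green, red), "fx", "fy", "cx", "cy" (pixels), "k1" (the pictures are not rectified: a ray, as slopes to the right and down, at radius r is drawn at 1 + k1 r^2 times it, then the intrinsics apply), "cam_to_world" (4x4, takes a point from camera to world coordinates). Camera axes: x right, y down, z forward; pixel columns grow to the right and rows downward; lengths in mm; the calibration is good to about 2 mm. A picture is of the moment at which its call begins. There is no depth.
- env.sign_off(): hands the job in, once; it reports no verdict.
The state is a dict: "clock": time; "q": joint angles; "qvel": joint speeds; "effort": joint torques, N m; "eef_pos": TCP position; "tool_rot": TCP orientation; "force": force on the tool from outside, world axes, zero at the start; "moment": the same for the moment, N m; "gripper_width": finger opening in mm.
Only numpy, scipy, OpenCV 4.12 (cv2) and the standard library are available. Lean on these libraries where they do the work, as an engineer would, in place of code of your own. Each camera call takes 0.05 s, during which the arm holds its last target.

## Working session

There is one attempt and no reset: what is moved stays moved. The work goes in short steps, Python scripts to look and compute and a shell command to move; the robot and the scene stay as the last step left them, time stands still between calls to the robot, and variables do not carry over. Pictures are saved under pics/ and viewed, and the job is handed in when it is done.

```bash
mkdir -p pics; cat > h.py <<'E'
import numpy as np,cv2
from bench import env
def ray(c,u,v):
    d=np.array([(u-c['cx'])/c['fx'],(v-c['cy'])/c['fy']]);p=d.copy()
    for _ in range(30): p=d/(1+c['k1']*(p@p))
    M=np.array(c['cam_to_world']);return M[:3,3],M[:3,:3]@np.array([p[0],p[1],1])
def onz(c,u,v,z):
    o,d=ray(c,u,v);return (o+d*(z-o[2])/d[2])
E
python3 - <<'E'
from h import *
for n in("top","side"):
    c=env.camera(n);cv2.imwrite(f"pics/{n}0.png",c['img']);print(n,c['fx'],c['k1'],np.round(c['cam_to_world'],3).tolist())
print(env.read_state())
E
```

```text
top 458.09279442885276 -0.15386329649717406 [[0.028, -0.983, 0.179, 279.998], [-1.0, -0.028, 0.002, -40.812], [0.003, -0.179, -0.984, 1566.017], [0.0, 0.0, 0.0, 1.0]]
side 366.53971238514924 0.0024183994262503257 [[-0.887, -0.339, 0.314, 203.421], [-0.462, 0.618, -0.636, 598.305], [0.022, -0.709, -0.705, 792.54], [0.0, 0.0, 0.0, 1.0]]
{'clock': 0.1, 'q': array([-1.42407692e+00,  2.21188473e-01,  1.52750253e+00, -3.32819591e-05,
        1.39468259e+00, -1.26078243e-01]), 'qvel': array([ 0.00020145, -0.00079397, -0.00089039,  0.00015201,  0.00060116,
       -0.00133833]), 'effort': array([ 4.96856956e-04, -4.98245466e+01, -3.90545547e+01, -1.85914596e-04,
        5.64170798e-03,  3.52984466e-05]), 'eef_pos': array([ 168.31657502, -601.38346297,  252.27998044]), 'tool_rot': array([-6.11420586e-04,  7.96690442e-01, -6.04386917e-01, -6.47582119e-04]), 'force': array([0.44770751, 0.00897474, 0.32868568]), 'moment': array([-0.03485561,  0.01298029,  0.00986177]), 'gripper_width': 85.05228137161866}
```

View pics/top0.png

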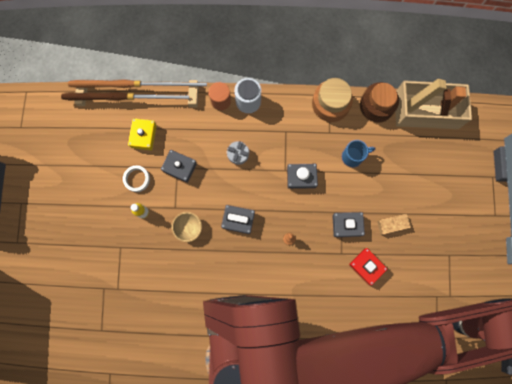

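View pics/side0.png

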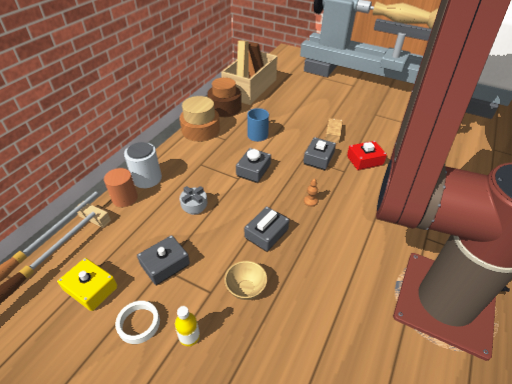

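The top view shows the dark boxes: mushroom at (302,174), square key at (349,224), small round at (179,164) and long bar at (238,218). The look-alikes are a yellow box with a small round cap at (141,132) and a red box with a square cap at (370,267). In the side view the targets are at (253,155), (321,145) and (161,252). I'll locate the caps in both views and check close crops.

```bash
python3 - <<'E'
from h import *
S={'mush':((302,174),(253,155),80),'sq':((349,224),(321,145),70),'sr':((179,164),(161,252),70),'bar':((238,218),(267,220),70)}
C={n:env.camera(n) for n in('top','side')}
tiles=[]
for k,(t,s,z) in S.items():
    rays=[];row=[]
    for n,(u,v) in(('top',t),('side',s)):
        im=C[n]['img'];r=22;cr=im[v-r:v+r,u-r:u+r].astype(int)
        m=((cr.min(2)>150)&((cr.max(2)-cr.min(2))<45)).astype(np.uint8)
        nn,l,st,ce=cv2.connectedComponentsWithStats(m)
        i=1+np.argmax(st[1:,4]);p=ce[i]+[u-r,v-r]
        P=onz(C[n],*p,z);print(k,n,p.round(1),st[i,2:],P.round(1))
        rays.append(ray(C[n],*p))
        row.append(cv2.resize(im[v-r:v+r,u-r:u+r],(190,190),interpolation=cv2.INTER_CUBIC))
    A=sum(np.eye(3)-np.outer(d,d)/(d@d) for o,d in rays);b=sum((np.eye(3)-np.outer(d,d)/(d@d))@o for o,d in rays)
    print('  tri',np.linalg.solve(A,b).round(1));tiles.append(np.vstack(row))
cv2.imwrite('pics/crops.png',np.hstack(tiles))
for n,p in dict(finial=(290,239),chuck=(238,153),mug=(355,154),glue=(139,210),sand=(395,225)).items(): print(n,onz(C['top'],*p,50).round())
E
```

```text
mush top [302.3 172.5] [ 13  12 121] [ 622.1 -190.1   80. ]
mush side [252.8 153.9] [ 13  12 114] [ 617.6 -182.3   80. ]
  tri [ 623.2 -191.2   71.8]
sq top [349.9 223.1] [ 9  9 75] [ 457.8 -350.9   70. ]
sq side [320.2 144.4] [10 10 74] [ 455.6 -342.2   70. ]
  tri [ 458.6 -352.6   62. ]
sr top [176.6 163. ] [ 6  5 20] [645.4 232.6  70. ]
sr side [160.3 250.5] [ 7  9 47] [643.  236.7  70. ]
  tri [646.8 233.7  63.9]
bar top [237.4 217.6] [ 20  10 123] [466.2  21.   70. ]
bar side [265.6 219.3] [ 20  20 160] [466.2  28.3  70. ]
  tri [468.2  21.6  61.7]
finial [ 402. -155.   50.]
chuck [691.  28.  50.]
mug [ 700. -375.   50.]
glue [484. 355.  50.]
sand [ 457. -510.   50.]
```

```bash
ls -la
```

```text
total 16
drwxr-xr-x  3 agent agent 4096 Dec  7 15:45 .
drwxr-xr-x 23 root  root  4096 Dec  7 15:45 ..
-rw-r--r--  1 agent agent  322 Dec  7 15:45 h.py
drwxr-xr-x  2 agent agent 4096 Dec  7 15:46 pics
```

View pics/crops.png

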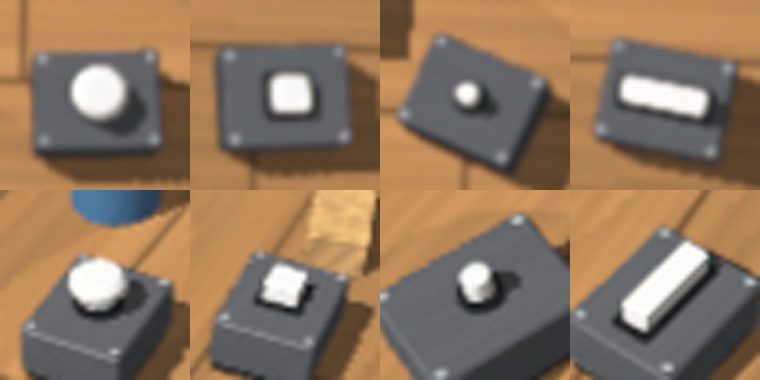

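The crops confirm the four choices. The side centroids are pulled low by the visible cap sides, so I'll use the top-view rays at cap height. I'll check those against the box-top screws and work out the shift to go.

```bash
cat >> h.py <<'E'
from scipy.spatial.transform import Rotation as R
def shift(x,y,z):
    s=env.read_state();w=s['tool_rot'];r=R.from_quat([w[1],w[2],w[3],w[0]])
    print('clock',s['clock'],'pos',s['eef_pos'].round(1),'F',s['force'].round(1),'w',s['gripper_width'].round(1),'tilt',r.as_matrix()[:,2].round(4))
    print('shift',r.inv().apply(np.array([x,y,z])-s['eef_pos']).round(1))
E
python3 - <<'E'
from h import *
C=env.camera('top')
o={'mush':(280,152,[(42,59),(150,57),(44,139),(155,139)]),'sq':(327,202,[(39,55),(149,52),(45,140),(156,137)]),'sr':(157,142,[(62,42),(157,82),(24,115),(122,157)])}
for k,(a,b,p) in o.items():
    m=np.mean(p,0)*44/190-0.5;print(k,onz(C,a+m[0],b+m[1],50).round(1))
shift(622,-190,130)
E
```

```text
mush [ 622.6 -192.7   50. ]
sq [ 458.  -352.1   50. ]
sr [645.4 232.6  50. ]Traceback (most recent call last):
  File "<stdin>", line 6, in <module>
  File "h.py", line 12, in shift
    print('clock',s['clock'],'pos',s['eef_pos'].round(1),'F',s['force'].round(1),'w',s['gripper_width'].round(1),'tilt',r.as_matrix()[:,2].round(4))
                                                                                     ^^^^^^^^^^^^^^^^^^^^^^^^
AttributeError: 'float' object has no attribute 'round'
```

Both estimates agree to within 3 mm.

```bash
sed -i "s/s\['gripper_width'\].round(1)/round(s['gripper_width'],1)/" h.py
python3 - <<'E'
from h import *
shift(622,-191,130)
E
```

```text
clock 0.25 pos [ 168.4 -601.6  252.7] F [-0.9 -0.4 -0.2] w 85.0 tilt [-1.e-04  9.e-04 -1.e+00]
shift [-273.1 -547.5  123.1]
```

```bash
python3 -m crank '[0,-0.020,-0.040,0,0, 0,-0.040,-0.080,0,0, 0,-0.060,-0.120,0,0, 0,-0.080,-0.160,0,0, 0,-0.100,-0.200,0,0, 0,-0.120,-0.240,0,0, 0,-0.140,-0.280,0,0, 0,-0.160,-0.320,0,0, 0,-0.180,-0.360,0,0, 0,-0.200,-0.400,0,0, 0,-0.220,-0.440,0,0, 0,-0.240,-0.480,0,0, 0,-0.255,-0.510,0,0, 0,-0.265,-0.530,0,0, 0,-0.273,-0.547,0.02,0, 0,-0.273,-0.547,0.05,0, 0,-0.273,-0.547,0.08,0, 0,-0.273,-0.547,0.09,0, 0,-0.273,-0.547,0.09,0, 0,-0.273,-0.547,0.09,0]' 20
python3 - <<'E'
from h import *
shift(622,-191,90)
for n in("top","side"): cv2.imwrite(f"pics/{n}1.png",env.camera(n)['img'])
E
```

```text
clock: 2.25
eef_pos: [622.2, -191.7, 164.4]
tool_rot: [-0.001, 0.797, -0.605, 0.0]
force: [0.3, -0.6, 1.0]
gripper_width: 0.1
clock 2.25 pos [ 622.2 -191.7  164.4] F [ 0.3 -0.6  1. ] w 0.1 tilt [ 1.3e-03  3.0e-04 -1.0e+00]
shift [-0.8  0.1 74.4]
```

View pics/side1.png

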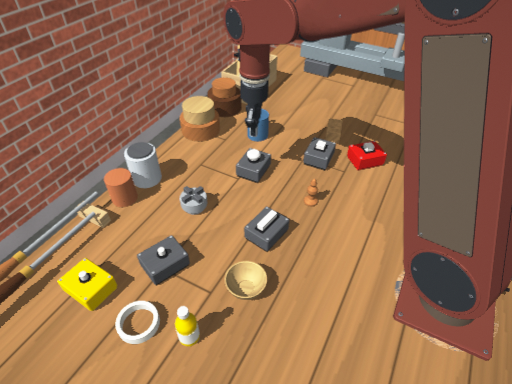

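The fingers are shut above the mushroom, tips at (252,132) and cap at (253,155) in the side view. Next I'll come down to just above the cap.

```bash
python3 -m crank '[0,0,0,0.025,0, 0,0,0,0.045,0, 0,0,0,0.054,0, 0,0,0,0.056,0, 0,0,0,0.056,0]'
python3 - <<'E'
from h import *
shift(622,-191,90)
for n in("side",):
  c=env.camera(n)['img'];cv2.imwrite(f"pics/{n}2.png",cv2.resize(c[90:190,200:320],(720,600),interpolation=cv2.INTER_CUBIC))
E
```

```text
clock: 2.85
eef_pos: [623.4, -192.3, 110.4]
tool_rot: [-0.001, 0.797, -0.605, 0.002]
force: [0.2, 0.6, -0.4]
gripper_width: -0.2
clock 2.85 pos [ 623.4 -192.3  110.4] F [ 0.2  0.6 -0.4] w -0.2 tilt [ 0.0042 -0.001  -1.    ]
shift [-1.6  1.1 20.4]
```

View pics/side2.png

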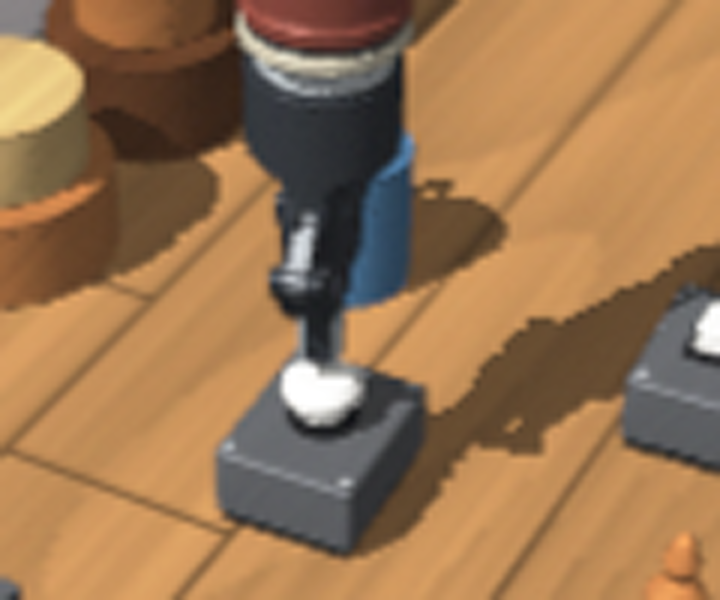

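The tips sit just above the cap's centre at crop (322,362). Pressing in two stages.

```bash
python3 -m crank '[0,0,0,0.004,0, 0,0,0,0.007,0, 0,0,0,0.010,0, 0,0,0,0.012,0, 0,0,0,0.014,0, 0,0,0,0.014,0]'
```

```text
clock: 3.5
eef_pos: [624.0, -192.5, 97.0]
tool_rot: [-0.001, 0.797, -0.605, 0.003]
force: [-0.0, -1.0, 2.8]
gripper_width: -0.1
```

```bash
python3 -m crank '[0,0,0,0.002,0, 0,0,0,0.004,0, 0,0,0,0.006,0, 0,0,0,0.007,0, 0,0,0,0.007,0]'
```

```text
clock: 4.0
eef_pos: [624.1, -192.6, 90.1]
tool_rot: [-0.001, 0.797, -0.605, 0.003]
force: [-1.1, 0.1, 6.4]
gripper_width: 0.2
```

```bash
python3 -m crank '[0,0,0,0.001,0, 0,0,0,0.0015,0, 0,0,0,0.0015,0, 0,0,0,0.0015,0]'; python3 -m crank '[0,0,0,-0.01,0, 0,0,0,-0.05,0, 0,0,0,-0.09,0, 0,0,0,-0.12,0, 0,0,0,-0.12,0]'
python3 - <<'E'
from h import *
shift(458,-351,145)
E
```

```text
clock: 4.4
eef_pos: [624.2, -192.6, 89.3]
tool_rot: [-0.001, 0.797, -0.604, 0.003]
force: [-3.4, 1.7, 6.7]
gripper_width: -0.2
clock: 4.9
eef_pos: [626.2, -193.5, 215.9]
tool_rot: [-0.002, 0.797, -0.604, 0.008]
force: [-0.6, -0.1, 1.4]
gripper_width: 0.1
clock 4.9 pos [ 626.2 -193.5  215.9] F [-0.6 -0.1  1.4] w 0.1 tilt [ 0.0147 -0.0057 -0.9999]
shift [105.7 205.3  69.3]
```

```bash
python3 -m crank '[0,0.020,0.040,0,0, 0,0.040,0.080,0,0, 0,0.060,0.120,0,0, 0,0.080,0.160,0.01,0, 0,0.098,0.190,0.02,0, 0,0.106,0.205,0.04,0, 0,0.106,0.205,0.060,0, 0,0.106,0.205,0.07,0, 0,0.106,0.205,0.07,0, 0,0.106,0.205,0.07,0]'
python3 - <<'E'
from h import *
shift(458,-351,100)
c=env.camera("side")['img'];cv2.imwrite("pics/side3.png",cv2.resize(c[80:180,220:370],(780,520),interpolation=cv2.INTER_CUBIC))
E
```

```text
clock: 5.9
eef_pos: [458.8, -350.9, 144.5]
tool_rot: [-0.002, 0.797, -0.604, 0.007]
force: [-0.7, -0.5, -0.1]
gripper_width: -0.1
clock 5.9 pos [ 458.8 -350.9  144.5] F [-0.7 -0.5 -0.1] w -0.1 tilt [ 0.0146 -0.0055 -0.9999]
shift [-0.5  1.3 44.5]
```

View pics/side3.png

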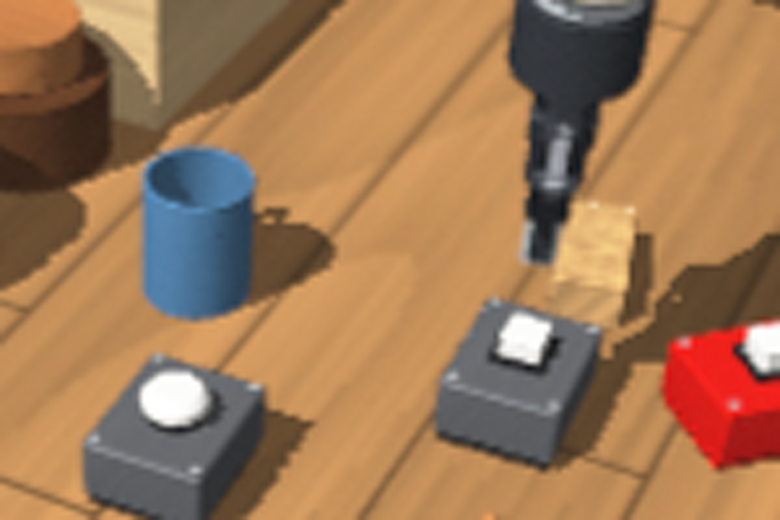

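The mushroom cap is now visibly lower on its box, at crop (177,398). The square key's cap is at (525,340), with the tips above it. I'll check the cap blob and the tip alignment numerically before pressing.

```bash
cat >> h.py <<'E'
def proj(c,P):
    M=np.array(c['cam_to_world']);p=M[:3,:3].T@(np.array(P)-M[:3,3]);s=p[:2]/p[2];s=s*(1+c['k1']*(s@s))
    return np.round([s[0]*c['fx']+c['cx'],s[1]*c['fy']+c['cy']],1)
E
python3 - <<'E'
from h import *
c=env.camera('side')
print('tip pred',proj(c,[459.1,-351,122.5]),'cap pred',proj(c,[458,-351,70]),'mush 80/70',proj(c,[622,-191,80]),proj(c,[622,-191,70]))
for f in (cv2.imread('pics/side0.png'),c['img']):
    cr=f[133:177,231:275].astype(int);m=((cr.min(2)>150)&((cr.max(2)-cr.min(2))<45)).astype(np.uint8)
    n,l,st,ce=cv2.connectedComponentsWithStats(m);i=1+np.argmax(st[1:,4]);print(st[i],ce[i]+[231,133])
E
```

```text
tip pred [322.5 129.2] cap pred [320.5 142.7] mush 80/70 [252.8 151.9] [252.8 154.4]
[ 16  16  13  12 114] [252.76315789 153.85964912]
[ 16  18  13  11 113] [252.88495575 155.92035398]
```

Mushroom blob fell 2.06 px (a full 10 mm is 2.5 px), and it took 6.7 N against the plunger's 3 N, so I take it as down. Now the square key.

```bash
python3 -m crank '[0,0,0,0.025,0, 0,0,0,0.040,0, 0,0,0,0.046,0, 0,0,0,0.050,0, 0,0,0,0.053,0, 0,0,0,0.056,0, 0,0,0,0.056,0]'
python3 - <<'E'
from h import *
shift(458,-351,78)
E
```

```text
clock: 6.7
eef_pos: [460.5, -352.1, 90.0]
tool_rot: [-0.002, 0.797, -0.604, 0.009]
force: [-0.6, 0.2, 1.7]
gripper_width: -0.1
clock 6.7 pos [ 460.5 -352.1   90. ] F [-0.6  0.2  1.7] w -0.1 tilt [ 0.0167 -0.0076 -0.9998]
shift [-1.8  2.3 11.9]
```

```bash
python3 -m crank '[0,0,0,0.002,0, 0,0,0,0.004,0, 0,0,0,0.006,0, 0,0,0,0.008,0, 0,0,0,0.010,0, 0,0,0,0.012,0, 0,0,0,0.012,0, 0,0,0,0.012,0]'
```

```text
clock: 7.5
eef_pos: [460.9, -352.4, 78.7]
tool_rot: [-0.002, 0.797, -0.604, 0.009]
force: [-1.9, 1.0, 8.2]
gripper_width: 0.3
```

```bash
python3 -m crank '[0,0,0,0,0, 0,0,0,0,0, 0,0,0,0,0]'; python3 -m crank '[0,0,0,-0.01,0, 0,0,0,-0.05,0, 0,0,0,-0.10,0, 0,0,0,-0.14,0, 0,0,0,-0.14,0, 0,0,0,-0.14,0]'
python3 - <<'E'
from h import *
c=env.camera('side')
cv2.imwrite("pics/side4.png",cv2.resize(c['img'][80:180,220:370],(780,520),interpolation=cv2.INTER_CUBIC))
print(proj(c,[458,-351,70]),proj(c,[458,-351,60]))
for f in (cv2.imread('pics/side0.png'),c['img']):
    cr=f[123:167,299:343].astype(int);m=((cr.min(2)>150)&((cr.max(2)-cr.min(2))<45)).astype(np.uint8)
    n,l,st,ce=cv2.connectedComponentsWithStats(m);i=1+np.argmax(st[1:,4]);print(st[i],ce[i]+[299,123])
shift(645,232.5,145)
E
```

```text
clock: 7.8
eef_pos: [460.9, -352.4, 79.2]
tool_rot: [-0.002, 0.797, -0.604, 0.009]
force: [-2.4, 1.7, 7.2]
gripper_width: -0.2
clock: 8.4
eef_pos: [459.0, -351.8, 220.6]
tool_rot: [-0.002, 0.797, -0.604, 0.01]
force: [-0.6, -0.2, -1.1]
gripper_width: -0.2
[320.5 142.7] [320.1 145.2]
[17 17 10 10 73] [320.26027397 144.42465753]
[17 19 10  8 57] [320.29824561 145.49122807]
clock 8.45 pos [ 458.3 -351.   218.7] F [ 0.4  0.4 -1.1] w -0.1 tilt [ 0.0163 -0.0075 -0.9998]
shift [-512.2 -336.5   72.3]
```

View pics/side4.png

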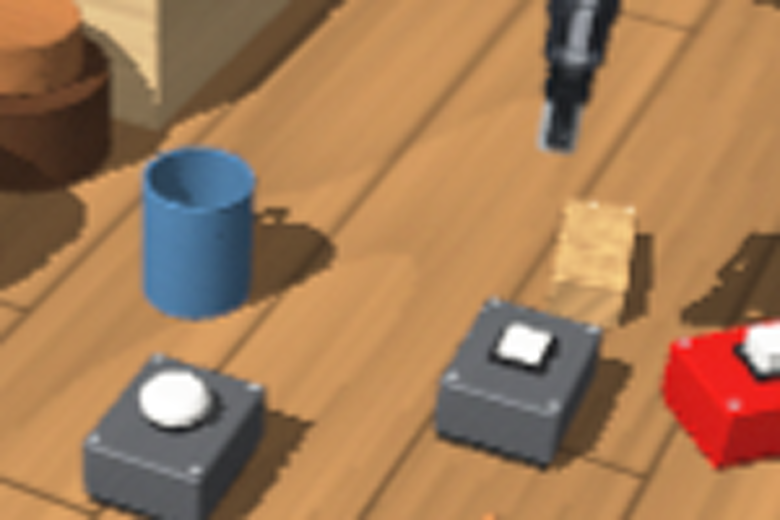

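The square key's side faces have nearly gone at (525,343): its top edge dropped 2 px of 2.5 and its lower edge stayed put, so it is down. On to the small round.

```bash
python3 -m crank '[0,-0.038,-0.025,0,0, 0,-0.076,-0.050,0,0, 0,-0.114,-0.075,0,0, 0,-0.152,-0.100,0,0, 0,-0.190,-0.125,0,0, 0,-0.228,-0.150,0,0, 0,-0.266,-0.175,0,0, 0,-0.304,-0.200,0,0, 0,-0.342,-0.225,0,0, 0,-0.380,-0.250,0,0, 0,-0.418,-0.275,0,0, 0,-0.456,-0.300,0,0, 0,-0.490,-0.322,0,0, 0,-0.512,-0.336,0.01,0, 0,-0.512,-0.336,0.04,0, 0,-0.512,-0.336,0.065,0, 0,-0.512,-0.336,0.085,0, 0,-0.512,-0.336,0.095,0, 0,-0.512,-0.336,0.095,0, 0,-0.512,-0.336,0.095,0]'
python3 - <<'E'
from h import *
c=env.camera("side");cv2.imwrite("pics/side5.png",cv2.resize(c['img'][200:300,100:220],(720,600),interpolation=cv2.INTER_CUBIC))
shift(645,232.5,78)
print(proj(c,[645,232.5,70]))
E
```

```text
clock: 10.45
eef_pos: [644.9, 231.9, 122.2]
tool_rot: [-0.002, 0.797, -0.604, 0.009]
force: [0.6, 0.0, 0.3]
gripper_width: 0.0
clock 10.5 pos [645.6 232.  123.2] F [ 0.4 -0.3  0.9] w -0.1 tilt [ 0.0175 -0.0072 -0.9998]
shift [-1.1  1.1 45.2]
[160.8 248.9]
```

View pics/side5.png

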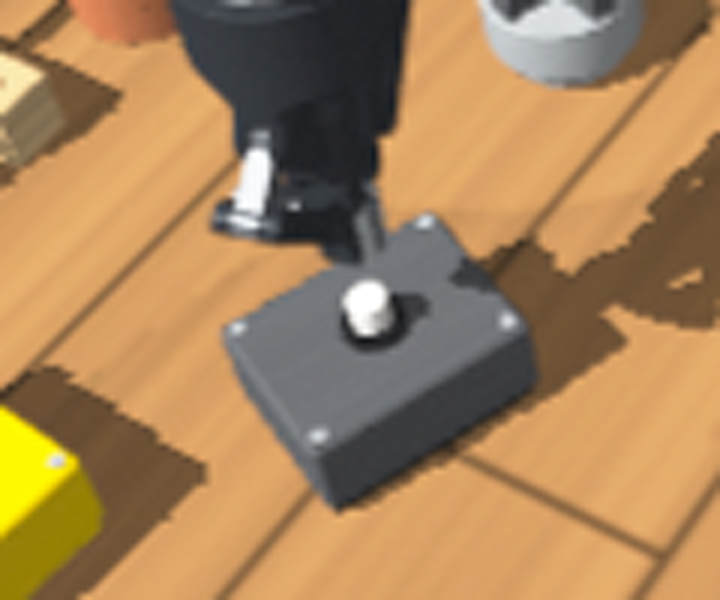

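The cap top at crop (367,293) is image pixel (161.2,248.8), against (160.8,248.9) predicted. Descending.

```bash
python3 -m crank '[0,0,0,0.015,0, 0,0,0,0.024,0, 0,0,0,0.029,0, 0,0,0,0.032,0, 0,0,0,0.034,0, 0,0,0,0.034,0]'
```

```text
clock: 11.1
eef_pos: [646.0, 231.8, 89.3]
tool_rot: [-0.002, 0.797, -0.604, 0.009]
force: [-1.3, -1.4, 1.8]
gripper_width: 0.1
```

```bash
python3 -m crank '[0,0,0,0.002,0, 0,0,0,0.004,0, 0,0,0,0.006,0, 0,0,0,0.008,0, 0,0,0,0.010,0, 0,0,0,0.0115,0, 0,0,0,0.0115,0, 0,0,0,0.0115,0]'
```

```text
clock: 11.9
eef_pos: [646.5, 231.9, 78.8]
tool_rot: [-0.003, 0.797, -0.604, 0.009]
force: [-3.2, -0.1, 7.9]
gripper_width: 0.1
```

```bash
python3 -m crank '[0,0,0,0,0, 0,0,0,0,0, 0,0,0,0,0]'; python3 -m crank '[0,0,0,-0.01,0, 0,0,0,-0.05,0, 0,0,0,-0.10,0, 0,0,0,-0.14,0, 0,0,0,-0.17,0, 0,0,0,-0.17,0, 0,0,0,-0.17,0]'
python3 - <<'E'
from h import *
c=env.camera("side");cv2.imwrite("pics/side6.png",cv2.resize(c['img'][100:300,60:345],(798,560),interpolation=cv2.INTER_CUBIC))
print(proj(c,[645,232.5,70]),proj(c,[645,232.5,60]))
f0=cv2.imread('pics/side0.png')
for k,(u,v) in dict(mush=(253,155),sq=(321,145),sr=(161,252),bar=(267,220)).items():
  for f in (f0,c['img']):
    cr=f[v-22:v+22,u-22:u+22].astype(int);m=((cr.min(2)>150)&((cr.max(2)-cr.min(2))<45)).astype(np.uint8)
    n,l,st,ce=cv2.connectedComponentsWithStats(m);i=1+np.argmax(st[1:,4]);print(k,st[i],(ce[i]+[u-22,v-22]).round(1))
E
```

```text
clock: 12.2
eef_pos: [646.5, 232.0, 79.4]
tool_rot: [-0.003, 0.797, -0.604, 0.009]
force: [-3.2, -1.0, 6.7]
gripper_width: -0.1
clock: 12.9
eef_pos: [644.0, 233.2, 250.5]
tool_rot: [-0.003, 0.797, -0.604, 0.01]
force: [0.2, -1.0, -0.4]
gripper_width: 0.2
[160.8 248.9] [161.5 251.4]
mush [ 16  16  13  12 114] [252.8 153.9]
mush [ 16  18  13  11 115] [252.9 155.9]
sq [17 17 10 10 73] [320.3 144.4]
sq [17 19 10  8 57] [320.3 145.5]
sr [18 17  7  9 47] [160.3 250.5]
sr [19 19  7  7 38] [161.1 251.9]
bar [ 12  12  20  20 160] [265.6 219.3]
bar [ 12  12  20  21 167] [265.6 219.2]
```

View pics/side6.png

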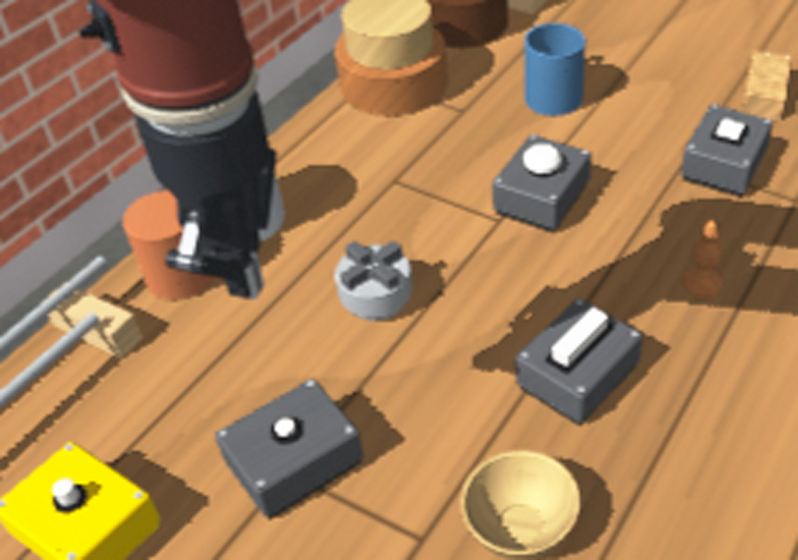

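The mushroom (542,157), square key (730,130) and small round (285,428) caps all sit low. The long bar at (580,337) is still up, the boxes are where they were, and the arm is clear. Handing in.

```bash
python3 - <<'E'
from h import *
print(env.sign_off())
E
```

```text
the job is handed in; nothing more can be done
None
```

I pressed the lathe's mushroom button, then the dust extractor's square key, then the air cleaner's small round button, with shut fingertips. I then raised the arm clear and handed in at about 13 s of the 48 s allowed; no verdict was reported.

- **Force:** the highest upward readings were about 6.7, 8.2 and 7.9 N. That is above the 3 N that moves a plunger and far below the 25 N limit. I read the force only at the end of each move.
- **Caps in the last side view:** each cap's top edge is 2 px lower, where a full 10 mm press is about 2.5 px. That resolution can't give the exact depth, but it agrees with the forces and the roughly 12 mm of fingertip travel.
- **Long bar and other things:** the long bar's image is unchanged. I saw no shift in the four boxes or the bystanders in the final side crop, but did not measure their positions again. The tape and glue bottle were outside that crop and were not looked at again.
- **Disagreements:** the two-view heights came out 6–8 mm low because the side view includes the caps' sides, so I used the top view at the known heights. The tool also tilted about 0.02 rad during the run, with up to 3 N sideways while pressing; no box visibly moved.

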